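# Hang the drilling template on the jig's twin pins and latch it

### The job

Lift the aluminium drilling template by its blue handle and hang it on the jig's two steel pins, both holes together, until it lies flat and fully home on the wood block. The pins are not exactly where the jig's pose says, so find them by feel and be gentle: never press the template hard against the jig or its pins (keep well under 50 N). Then swing the brass latch over the template's edge to its stop and let go, leaving the other things on the table where they are.

Things in the scene. Friction and masses are not known exactly. Their poses are not given: they have to be found in the camera images.
- jig: Carving jig fixed to the table: grey base board 18 mm thick (x -125 to +85, y +-125 mm), on it a brown wood block 104 (x) by 130 (y) mm with white flowers, its top 48 mm above the table. Origin: on the table under the block's centre. Near the robot side a brass latch, beside the block's two y ends the pins.
- pins_nominal (a point): Nominal mid-point of the jig's two upright steel pins, fixed to the jig at x = 0, y = 0, at tip height, 70 mm above the table; axes as the jig. Pins: 8 mm thick, blunt, polished and slippery, 180 mm apart along y. The pair was locked by hand: both share one unknown shift of up to 3 mm in x and 10 mm in y from this point, which the pose does not show. They do not give when pushed.
- template: Aluminium plate 100 (x) by 240 (y) by 6 mm, flower marks, loose on the table, 0.30 to 0.50 kg. Origin: centre of its underside, z up. Two round through holes, 10.5 mm across, at x = 0, y = -90 and +90 mm. Fits the pins either way round. Fully home its underside is on the block, 48 mm above the table, and the pins show 16 mm above it.
- handle (a point): Middle of the blue handle on the template's centre, 34 mm above the plate's underside; handle 44 mm along x, 14 mm thick in y, top 51 mm above the underside. Pinch it from above across its thickness (template's y). Axes as the template.
- latch (a joint): Brass latch angle (rad), on an upright pivot at jig x = -88, y = 0 mm. 0: open, arm along jig +y. Grows clockwise seen from above to its stop at 1.571, arm along jig +x, its end 7 to 13 mm over a seated template's edge. Arm 14 mm wide, 8 thick, 48 long, underside 57 mm above the table: it passes 3 mm over a template that is home. Stiff, about 0.06 N m; stays where left.
- latch_stub (a point): Middle of the red upright stub on the latch arm, 27 mm from the pivot: 12 mm thick, from 65 to 95 mm above the table, this point at 80 mm. Pinch or push it to turn the latch. Axes turn with the latch.
- mallet: a wooden mallet about 0.3 m long lying on the table beyond the jig; leave it alone. Origin: under it, on the table
- chisel: a hand chisel lying on the table beyond the jig; leave it alone. Origin: under it, on the table
- brush: a small brush lying on the table on the robot's side; leave it alone. Origin: under it, on the table
- glue: a glue bottle, 56 mm across and 150 tall, standing; leave it alone. Origin: under it, on the table
- tin: a copper-coloured tin, 90 mm across and 80 tall, standing; leave it alone. Origin: under it, on the table
- stamp_a: a round wooden printing block with a white flower, 90 mm across, 35 tall; leave it alone. Origin: under it, on the table
- stamp_b: a round wooden printing block with a white flower, 80 mm across, 35 tall; leave it alone. Origin: under it, on the table

How it is judged:
By the outcome, as a careful person would: the job done as asked, in the order asked, and still so for the second after the job is handed in, with the robot touching nothing.
It also fails if it takes over 72 s, if anything falls off the work surface, if the arm or the gripper's body presses on something with over 40 N, if the wrist force passes 120 N, or if a joint passes its speed limit or range.

### The arm

A 6-joint arm with a two-finger parallel gripper is mounted at the origin on the work surface. World frame = base frame: x ahead of the robot, y to its left, z up, the work surface at z = 0. Lengths are in m, angles in degrees, forces in N, time in s.
With the tool pointing down it reaches from about 0.275 to 0.975 m from the base axis. Payload 8.4 kg.
Tool frame: the origin (TCP) lies at the very end of the fingers, on their centre line; the grasp point (between the pads) lies 19 mm behind it (env.hold_point_z is the distance from the TCP to the grasp point, in m); z points along the fingers, y is the line along which they close (so a half turn about z gives the same grasp; the last joint's range is limited). The gripper opens to 92 mm and grips with 3 to 60 N. Pads are 20 mm wide; open, the fingers measure 128 mm over their backs; the gripper's body (75 mm by 189 mm) begins 69 mm behind the grasp point.
Start: joints at [63.69, 20.225, 93.587, -0, 66.188, -0.138], TCP at [0.276, 0.561, 0.215] pointing down, gripper open.
Joint ranges: [-150.9, 150.9], [-52.94, 120.26], [3.33, 152.33], [-74.26, 254.26], [0, 154.13], [-172.89, 172.89]. Speed limits (degrees/s): [127.2, 127.2, 159.86, 180, 180, 180].

### API

Orientations are given as [roll, pitch, yaw] about the fixed x, y, z axes, in that order (R = Rz(yaw) Ry(pitch) Rx(roll)).
In Python, from cell import env, grab_frame, camera_model, workorder gives the robot as it stands.
- The arm moves only by the tool jog_arm, called after "Emit:" as name(argument=value, ...), one argument or row to a line, values as JSON. Schema: {"type":"object","properties":{"segments":{"type":"array","items":{"type":"object","properties":{"dx":{"type":"number"},"dy":{"type":"number"},"dz":{"type":"number"},"ax":{"type":"number"},"ay":{"type":"number"},"az":{"type":"number"},"aperture":{"type":"number"}},"additionalProperties":false,"required":["aperture"]},"minItems":1,"maxItems":12},"squeeze":{"type":"number"},"only":{"type":"string"},"quiet":{"type":"boolean"},"lines":{"type":"string"}},"required":["segments"],"additionalProperties":false}. segments is a list of rows, 1 to 12 of them, each an object with the fields dx, dy, dz (the shift in fractions of the full range, 1 being 0.4 m), ax, ay, az (a rotation vector in a scale on which 1.0 is 180 degrees), aperture (the finger opening in m); a field left out counts as zero (the opening has to be given); each row is the pose to reach, as a shift and turn from the pose commanded when the call began, along the tool's axes at that moment; what a row does not reach only later rows make up. A row lasts 1/10 s, in which the tool goes at most 0.05 m and 8.59 degrees, less where a joint would pass 70% of its speed; a pose out of reach is approached as far as the arm can. The fingers move at their own pace and stop on an object; squeeze is the grip in N (left out, the last holds). Time passes only in rows, so rows that do not move let the fingers close. The tool returns the time, the measured TCP pose, the force, the opening and the grip force at its end. only (a regular expression) keeps the lines of the reply that match it, lines (a string "A,B") keeps lines A to B, and quiet returns only ok. A shift or turn number past 1, either way, is cut back to 1. Input that does not fit is refused with a message, and nothing moves.
- env.sense(): the state, without advancing time (a new reading comes with each control period).
- grab_frame(name): name is "scene" or "side" or "wrist"; returns the picture (400x640x3 uint8, red, green, blue); there is no depth.
- camera_model(name): a dict with "K" (3x3 intrinsics, pixels), "view" (4x4, takes a point from world to camera coordinates). Camera axes: x right, y down, z forward; pixel columns grow to the right and rows downward; lengths in m; the calibration is good to about 2 mm. The wrist camera is an equidistant fisheye: a pixel r from the principal point sees the ray r / f radians off the axis. A picture is of the moment at which its call begins: read the wrist's pose just before it. camera_model takes no time and is no camera call; for the wrist camera it gives the pose at the moment of the call.
- workorder.job_done(): hands the job in; it is judged then, once.
The state is a dict: "t": time; "joints": joint angles; "dq": joint speeds; "tau": joint torques, N m; "ee_pos": TCP position; "eef_rot": TCP orientation; "wrist_force": force on the tool from outside, world axes, zero at the start; "torque": the same for the moment, N m; "grip_width": finger opening in m; "grasp_force": force on a finger pad.
Only numpy, scipy, OpenCV 4.12 (cv2) and the standard library are available. Lean on these libraries where they do the work, as an engineer would, in place of code of your own. Each camera call takes 0.05 s, during which the arm holds its last target. There are 200 camera calls.

## Working session

There is one attempt and no reset: what is moved stays moved. The work goes in short steps, Python scripts to look and compute and a tool call to move; the robot and the scene stay as the last step left them, time stands still between calls to the robot, and variables do not carry over. Pictures are saved under pics/ and viewed, at most 13 in all, crops included, and the job is handed in when it is done.

```bash
ls; mkdir -p pics; python3 - <<'E'
from cell import env, grab_frame, camera_model, workorder
import cv2,numpy as np
print(env.sense())
for n in("scene","side","wrist"):
    m=camera_model(n);print(n,m["K"],m["view"])
    f=grab_frame(n);cv2.imwrite(f"pics/{n}0.png",f[:,:,::-1])
E
```

```text
pics
{'t': 0.0, 'joints': array([ 6.36905015e+01,  2.02609530e+01,  9.36299811e+01, -4.96559075e-04,
        6.61872763e+01, -1.37099187e-01]), 'dq': array([ 0.00992006,  0.0538705 , -0.03824288,  0.0601901 , -0.04148211,
        0.00689474]), 'tau': array([ 1.02954295e-03, -5.93843007e+01, -3.34216583e+01,  6.95546670e-02,
        2.33875023e-02, -1.42401386e-04]), 'ee_pos': array([0.2754467 , 0.56046942, 0.21387365]), 'eef_rot': array([-1.79921789e+02,  2.66867593e-04,  1.53827802e+02]), 'wrist_force': array([-0.27463563,  0.39870213, -0.76568963]), 'torque': array([ 0.01508533,  0.01709152, -0.0836199 ]), 'grasp_force': 0.0, 'grip_width': 0.09182800421770483}
scene [[462.50857628   0.         318.53711358]
 [  0.         462.50857628 202.2382129 ]
 [  0.           0.           1.        ]] [[-0.82525978  0.56448862 -0.01728865  0.48468599]
 [ 0.33338633  0.4622311  -0.82170309 -0.12127316]
 [-0.45585069 -0.68388231 -0.56965353  1.53459404]
 [ 0.          0.          0.          1.        ]]
side [[452.21500281   0.         317.61092931]
 [  0.         452.21500281 206.14161817]
 [  0.           0.           1.        ]] [[ 0.96485088 -0.26273739  0.00564325 -0.55062913]
 [-0.1429447  -0.54271315 -0.82766494  0.14319111]
 [ 0.2205212   0.79776657 -0.56119417  1.02468994]
 [ 0.          0.          0.          1.        ]]
wrist [[309.70691629   0.         318.59477173]
 [  0.         309.70691629 201.18924109]
 [  0.           0.           1.        ]] [[ 4.41260242e-01  8.97378825e-01 -8.02568107e-04 -6.24103476e-01]
 [ 8.70284977e-01 -4.27719173e-01  2.44254717e-01 -2.58507574e-02]
 [ 2.18845737e-01 -1.08478359e-01 -9.69710776e-01  3.88121054e-01]
 [ 0.00000000e+00  0.00000000e+00  0.00000000e+00  1.00000000e+00]]
```

View pics/scene0.png

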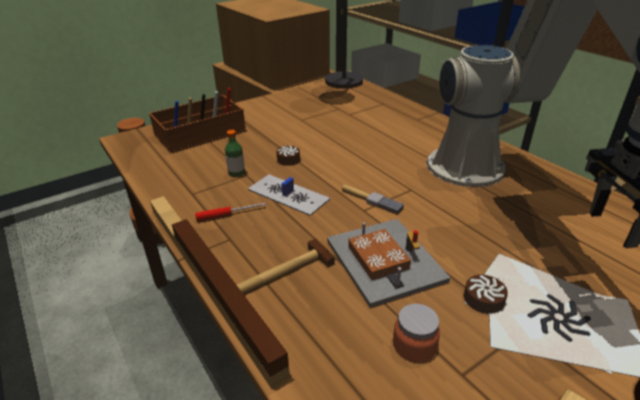

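View pics/side0.png

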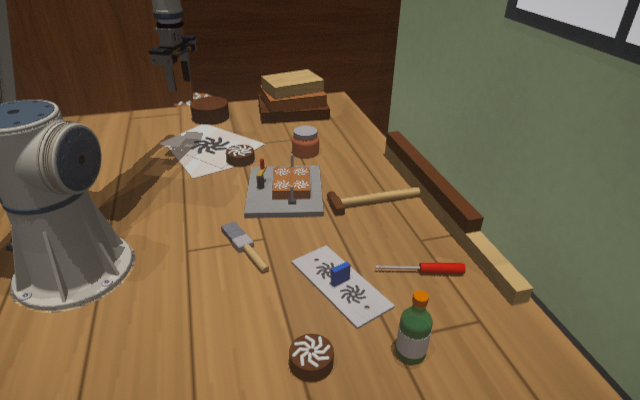

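The scene view shows the jig at about (388,258) and the template at (289,193), with its blue handle at (287,186). In the side view the jig is at (285,188), the template at (341,284) and its handle at (340,273). The latch stub is red, at (262,163) in the side view and (415,236) in the scene view. Next I'll measure with colour masks.

```bash
cat > h.py <<'E'
import numpy as np,cv2
from scipy.optimize import least_squares
from cell import env,grab_frame,camera_model,workorder
def ray(m,uv):
    K,V=m["K"],m["view"];R,t=V[:3,:3],V[:3,3]
    p=(np.array(uv,float)-K[:2,2])/K[0,0]
    if m.get("fish"):
        r=np.linalg.norm(p);d=np.r_[p/max(r,1e-9)*np.sin(r),np.cos(r)]
    else:d=np.r_[p,1]
    d=R.T@d;return -R.T@t,d/np.linalg.norm(d)
def cm(n):
    m=dict(camera_model(n));m["fish"]=n=="wrist";return m
def onplane(m,uv,z):
    o,d=ray(m,uv);return o+d*(z-o[2])/d[2]
def tri(obs):
    A=np.zeros((3,3));b=np.zeros(3);L=[ray(*o) for o in obs]
    for o,d in L:
        P=np.eye(3)-np.outer(d,d);A+=P;b+=P@o
    x=np.linalg.solve(A,b);return x,[round(1e3*np.linalg.norm((np.eye(3)-np.outer(d,d))@(x-o)),1) for o,d in L]
def proj(m,X):
    V=m["view"];c=V[:3,:3]@np.array(X)+V[:3,3]
    if m.get("fish"):
        th=np.arctan2(np.hypot(c[0],c[1]),c[2]);p=c[:2]/np.hypot(c[0],c[1])*th
    else:p=c[:2]/c[2]
    return p*m["K"][0,0]+m["K"][:2,2]
def blobs(mask,off=(0,0),amin=8):
    n,l,s,c=cv2.connectedComponentsWithStats(mask.astype(np.uint8))
    return sorted([(int(s[i,4]),(c[i]+off).round(1).tolist(),(s[i,:4]+[*off,0,0]).tolist()) for i in range(1,n) if s[i,4]>=amin],reverse=True)
def hsv(im):return cv2.cvtColor(im,cv2.COLOR_RGB2HSV).astype(int)
def quad(mask,eps=.04):
    c=max(cv2.findContours(mask.astype(np.uint8),0,2)[0],key=cv2.contourArea);h=cv2.convexHull(c)
    return cv2.approxPolyDP(h,eps*cv2.arcLength(h,True),True)[:,0]
E
python3 - <<'E'
from h import *
np.set_printoptions(precision=4,suppress=True)
I={};M={}
for n in("scene","side"):
    I[n]=cv2.imread(f"pics/{n}0.png")[:,:,::-1].copy();M[n]=cm(n)
    H=hsv(I[n]);h,s,v=H[...,0],H[...,1],H[...,2]
    print(n,"blue",blobs((abs(h-114)<12)&(s>130)&(v>60))[:4]);print("red",blobs(((h<5)|(h>174))&(s>190)&(v>110))[:6])
    x0,y0,x1,y1={"scene":(244,170,335,216),"side":(285,240,396,326)}[n]
    m=np.zeros(h.shape,bool);m[y0:y1,x0:x1]=((s<70)&(v>90))[y0:y1,x0:x1]
    q=quad(cv2.morphologyEx(m.astype(np.uint8),2,np.ones((2,2))));print("plate",q.tolist());P=[onplane(M[n],p,.006) for p in q];print(np.array(P)[:,:2],np.mean(P,0))
    x0,y0,x1,y1={"scene":(322,220,450,306),"side":(240,160,328,220)}[n]
    m=np.zeros(h.shape,bool);m[y0:y1,x0:x1]=((s<70)&(v>50))[y0:y1,x0:x1]
    q=quad(cv2.morphologyEx(m.astype(np.uint8),2,np.ones((2,2))));print("jig",q.tolist());P=[onplane(M[n],p,.018) for p in q];print(np.array(P)[:,:2],np.mean(P,0))
S=I["side"];C=I["scene"]
a=cv2.resize(S[145:220,240:340],(800,600),interpolation=2)
b=np.vstack([cv2.resize(S[150:220,238:333],(570,300)[::1],interpolation=2)[:, :400] if 0 else cv2.resize(S[148:220,236:332],(400,300),interpolation=2),cv2.resize(S[240:325,285:398],(400,300),interpolation=2)])
c=np.vstack([cv2.resize(C[218:308,325:445],(400,300),interpolation=2),cv2.resize(C[168:218,244:334],(400,300),interpolation=2)])
cv2.imwrite("pics/crop1.png",np.hstack([b,c])[:,:,::-1])
E
```

```text
scene blue [(37, [287.0, 181.5], [283, 178, 9, 8])]
red [(168, [212.6, 211.9], [196, 207, 34, 11]), (9, [415.3, 231.9], [414, 231, 4, 3])]
plate [[250, 188], [272, 176], [329, 201], [309, 215]]
[[ 0.6469 -0.2891]
 [ 0.5562 -0.311 ]
 [ 0.4895 -0.088 ]
 [ 0.5761 -0.0641]] [ 0.5672 -0.188   0.006 ]
jig [[398, 221], [450, 279], [369, 304], [329, 238]]
[[0.4026 0.1147]
 [0.4567 0.3513]
 [0.6595 0.3026]
 [0.5982 0.0649]] [0.5293 0.2084 0.018 ]
side blue [(84, [340.2, 267.0], [332, 262, 18, 11])]
red [(368, [442.9, 266.8], [420, 263, 45, 9])]
plate [[293, 261], [327, 246], [395, 307], [356, 326]]
[[ 0.483  -0.1058]
 [ 0.5741 -0.0734]
 [ 0.6538 -0.2986]
 [ 0.56   -0.3252]] [ 0.5677 -0.2007  0.006 ]
jig [[319, 167], [323, 216], [246, 217], [252, 168]]
[[0.6528 0.2856]
 [0.594  0.0329]
 [0.4008 0.0792]
 [0.4534 0.3312]] [0.5252 0.1822 0.018 ]
```

View pics/crop1.png

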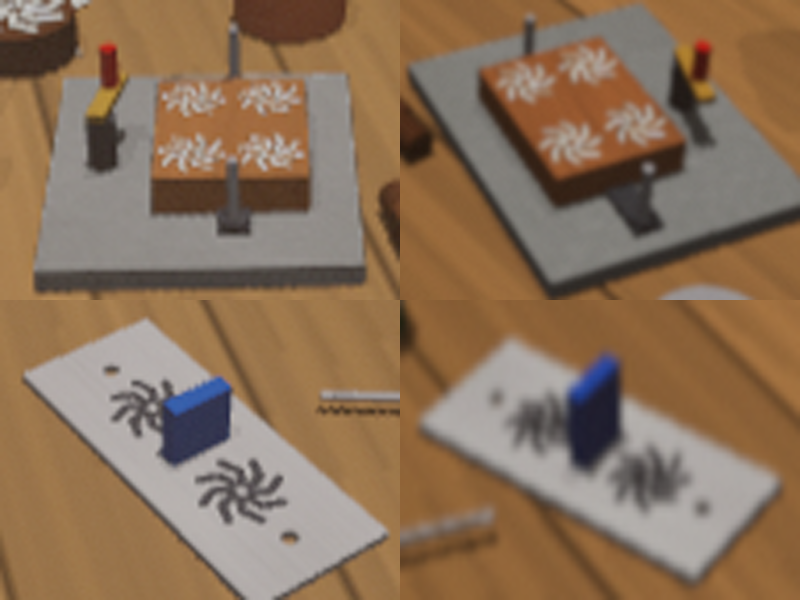

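The crop shows the jig with its +x edge away from the robot, yaw about -14°. The latch is open along +y, and the pins are at the two y ends. The template's yaw is about +17°, and both of its holes are visible. Next I'll look at both from above with the wrist camera, since the jig lies on the way.

```bash
cat >> h.py <<'E'
def pose(s=None):
    from scipy.spatial.transform import Rotation as Ro
    s=s or env.sense();return np.array(s["ee_pos"]),Ro.from_euler("xyz",s["eef_rot"],degrees=True)
def go(X,yaw):
    from scipy.spatial.transform import Rotation as Ro
    p,R=pose();T=Ro.from_euler("xyz",[180,0,yaw],degrees=True)
    d=R.inv().apply(np.array(X)-p);rv=(R.inv()*T).as_rotvec(degrees=True)
    print("row",np.round(d,4),np.round(rv,2),"n",round(np.linalg.norm(d)/.05,1),round(np.linalg.norm(rv)/8.59,1))
E
python3 - <<'E'
from h import *
m=cm("wrist");V=m["view"];p,R=pose()
print("cam in tool",R.inv().apply(-V[:3,:3].T@V[:3,3]-p),"axis",R.inv().apply(V[2,:3]))
go([.52,.20,.30],166)
go([.567,-.19,.25],-162.5)
E
```

```text
cam in tool [ 0.06962225 -0.00034712 -0.16821871] axis [-2.44217730e-01  3.35045609e-04  9.69720366e-01]
row [-0.3784 -0.2159 -0.0857] [ -0.06  -0.   -12.17] n 8.9 1.4
row [-0.5926 -0.5451 -0.0354] [-6.000e-02 -2.000e-02 -4.367e+01] n 16.1 5.1
```

The rows are not in the units I measure in: shifts go in shares of 0.4 m and turns go in shares of 180 degrees. I convert before sending: -0.378 m / 0.4 = -0.945, -0.216 m / 0.4 = -0.54, -12.2 degrees / 180 = -0.0678.

Emit:
jog_arm(
  segments=[
    {"dx":-0.945,"dy":-0.54,"dz":-0.215,"az":-0.0678,"aperture":0.092},
    {"dx":-0.945,"dy":-0.54,"dz":-0.215,"az":-0.0678,"aperture":0.092},
    {"dx":-0.945,"dy":-0.54,"dz":-0.215,"az":-0.0678,"aperture":0.092},
    {"dx":-0.945,"dy":-0.54,"dz":-0.215,"az":-0.0678,"aperture":0.092},
    {"dx":-0.945,"dy":-0.54,"dz":-0.215,"az":-0.0678,"aperture":0.092},
    {"dx":-0.945,"dy":-0.54,"dz":-0.215,"az":-0.0678,"aperture":0.092},
    {"dx":-0.945,"dy":-0.54,"dz":-0.215,"az":-0.0678,"aperture":0.092},
    {"dx":-0.945,"dy":-0.54,"dz":-0.215,"az":-0.0678,"aperture":0.092},
    {"dx":-0.945,"dy":-0.54,"dz":-0.215,"az":-0.0678,"aperture":0.092},
    {"dx":-0.945,"dy":-0.54,"dz":-0.215,"az":-0.0678,"aperture":0.092},
    {"dx":-0.945,"dy":-0.54,"dz":-0.215,"az":-0.0678,"aperture":0.092},
    {"dx":-0.945,"dy":-0.54,"dz":-0.215,"az":-0.0678,"aperture":0.092},
  ],
)

```text
t: 1.35
ee_pos: [0.5188, 0.201, 0.3]
eef_rot: [-180.0, -0.1, 166.1]
wrist_force: [0.4, 0.9, -0.5]
grip_width: 0.0919
grasp_force: 0.0
```

```bash
python3 - <<'E'
from h import *
import pickle
m=cm("wrist");f=grab_frame("wrist");cv2.imwrite("pics/w1.png",f[:,:,::-1]);pickle.dump(m,open("w1.pkl","wb"))
go([.567,-.19,.25],-162.5)
E
```

```text
row [-0.141  -0.3682  0.05  ] [  0.    -0.06 -31.4 ] n 7.9 3.7
```

View pics/w1.png

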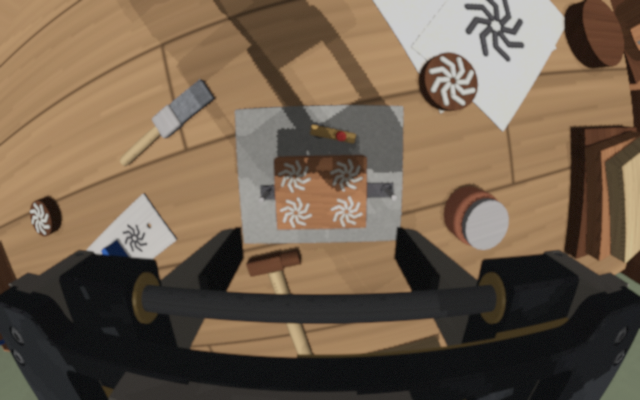

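The wrist view shows the jig square in the picture: base corners near (237,108), (403,108), (402,240) and (244,242), block about (275–367, 155–229), red stub (341,136). The template is at the left.

```bash
python3 - <<'E'
from h import *
import pickle
np.set_printoptions(precision=4,suppress=True)
m=pickle.load(open("w1.pkl","rb"));I=cv2.imread("pics/w1.png")[:,:,::-1].copy();H=hsv(I);h,s,v=H[...,0],H[...,1],H[...,2]
g=np.zeros(h.shape,bool);g[100:248,228:412]=((s<60)&(v>40))[100:248,228:412]
g=cv2.morphologyEx(g.astype(np.uint8),2,np.ones((3,3)))
c=max(cv2.findContours(g,0,2)[0],key=cv2.contourArea);print(cv2.boundingRect(c))
def jigrect(pts,z):
    P=np.array([onplane(m,p,z)[:2] for p in pts],np.float32);return cv2.minAreaRect(P*1000)
print("base",jigrect(cv2.convexHull(c)[:,0],.018),quad(g).tolist())
b=np.zeros(h.shape,bool);b[148:240,268:376]=((h<16)&(s>120))[148:240,268:376]
b=cv2.morphologyEx(cv2.morphologyEx(b.astype(np.uint8),2,np.ones((3,3))),3,np.ones((15,15)))
c=max(cv2.findContours(b,0,2)[0],key=cv2.contourArea);print("block",jigrect(c[:,0],.048),cv2.boundingRect(c))
S,C=cm("side"),cm("scene")
a,e1=tri([(S,(292.2,154.7)),(C,(364,223.4))]);b2,e2=tri([(S,(291.7,186.4)),(C,(399.4,268.4))]);print("naive",a,e1,b2,e2)
a,e1=tri([(S,(292.2,154.7)),(C,(399.4,268.4))]);b2,e2=tri([(S,(291.7,186.4)),(C,(364,223.4))]);print("pins",a,e1,b2,e2,np.linalg.norm(a-b2),(a+b2)/2)
Hs=hsv(cv2.imread("pics/side0.png")[:,:,::-1].copy());r=(((Hs[...,0]<6)|(Hs[...,0]>172))&(Hs[...,1]>150))[150:180,250:275]
print("side stub",blobs(r,(250,150),3))
r=(((h<6)|(h>172))&(s>150))[120:150,320:360];print("w stub",blobs(r,(320,120),3)[:2])
p1=cv2.resize(I[90:250,220:420],(800,640))[:600];cv2.imwrite("pics/w1crop.png",p1[:,:,::-1])
E
```

```text
(235, 105, 169, 139)
base ((524.7454223632812, 201.8798065185547), (249.2417755126953, 208.668701171875), 77.21006774902344) [[402, 106], [396, 239], [244, 242], [235, 110]]
block ((541.7465209960938, 198.02401733398438), (125.03712463378906, 100.43074798583984), 77.2886734008789) (275, 156, 91, 72)
naive [0.5593 0.1743 0.1233] [np.float64(13.3), np.float64(13.3)] [0.5379 0.242  0.0019] [np.float64(20.4), np.float64(20.4)]
pins [0.57   0.294  0.0679] [np.float64(2.0), np.float64(2.0)] [0.5296 0.1187 0.0678] [np.float64(2.0), np.float64(2.0)] 0.17991512610982138 [0.5498 0.2064 0.0678]
side stub [(30, [261.9, 162.9], [260, 159, 4, 10])]
w stub [(65, [340.4, 135.9], [336, 132, 9, 9])]
```

View pics/w1crop.png

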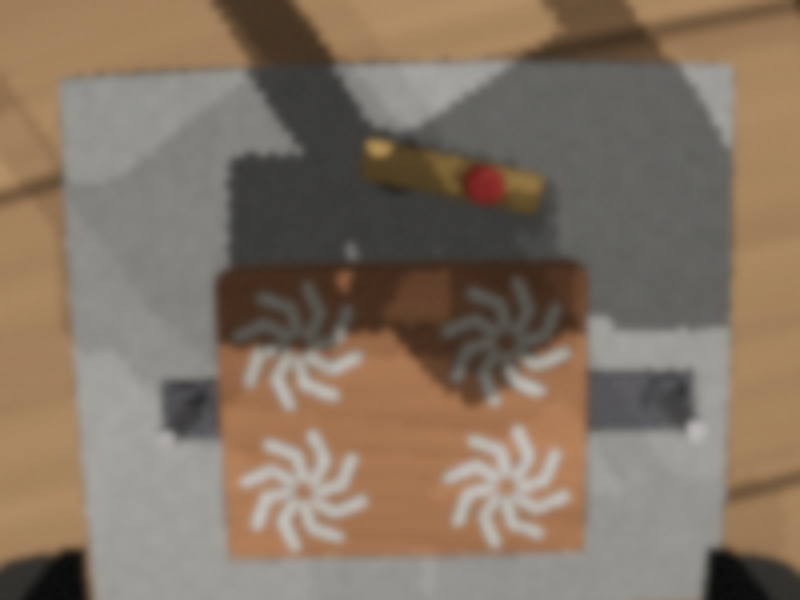

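Scaled: -0.368 m / 0.4 = -0.92, -0.141 m / 0.4 = -0.3525, -31.4 degrees / 180 = -0.1744.

Emit:
jog_arm(
  segments=[
    {"dx":-0.3525,"dy":-0.92,"dz":0.125,"az":-0.1744,"aperture":0.092},
    {"dx":-0.3525,"dy":-0.92,"dz":0.125,"az":-0.1744,"aperture":0.092},
    {"dx":-0.3525,"dy":-0.92,"dz":0.125,"az":-0.1744,"aperture":0.092},
    {"dx":-0.3525,"dy":-0.92,"dz":0.125,"az":-0.1744,"aperture":0.092},
    {"dx":-0.3525,"dy":-0.92,"dz":0.125,"az":-0.1744,"aperture":0.092},
    {"dx":-0.3525,"dy":-0.92,"dz":0.125,"az":-0.1744,"aperture":0.092},
    {"dx":-0.3525,"dy":-0.92,"dz":0.125,"az":-0.1744,"aperture":0.092},
    {"dx":-0.3525,"dy":-0.92,"dz":0.125,"az":-0.1744,"aperture":0.092},
    {"dx":-0.3525,"dy":-0.92,"dz":0.125,"az":-0.1744,"aperture":0.092},
    {"dx":-0.3525,"dy":-0.92,"dz":0.125,"az":-0.1744,"aperture":0.092},
    {"dx":-0.3525,"dy":-0.92,"dz":0.125,"az":-0.1744,"aperture":0.092},
  ],
)

```text
t: 2.5
ee_pos: [0.5676, -0.189, 0.2504]
eef_rot: [179.9, -0.0, -162.5]
wrist_force: [-0.2, 0.3, -0.1]
grip_width: 0.092
grasp_force: 0.0
```

```bash
python3 - <<'E'
from h import *
import pickle
np.set_printoptions(precision=4,suppress=True)
m=cm("wrist");f=grab_frame("wrist");cv2.imwrite("pics/w2.png",f[:,:,::-1]);pickle.dump(m,open("w2.pkl","wb"))
H=hsv(f);h,s,v=H[...,0],H[...,1],H[...,2]
bl=blobs((abs(h-114)<14)&(s>120)&(v>40));print("blue",bl[:3])
S,C=cm("side"),cm("scene")
X,e=tri([(m,bl[0][1]),(S,(340.2,270)),(C,(287,184))]);print(X,e)
pl=cv2.morphologyEx(((s<60)&(v>90)).astype(np.uint8),2,np.ones((3,3)))
print([ (b[0],b[1],b[2]) for b in blobs(pl,amin=300)][:6])
E
```

```text
blue [(345, [311.8, 176.2], [306, 159, 12, 36]), (61, [5.4, 182.0], [0, 180, 12, 6])]
[ 0.5659 -0.1975  0.0382] [np.float64(1.5), np.float64(1.3), np.float64(0.5)]
[(10875, [310.8, 172.7], [224, 133, 177, 80]), (6047, [530.6, 200.4], [466, 134, 135, 125]), (2523, [628.4, 185.9], [613, 125, 27, 132]), (1494, [494.8, 92.8], [467, 76, 57, 33]), (1280, [203.3, 55.6], [179, 30, 50, 52]), (1241, [12.0, 377.5], [0, 335, 38, 65])]
```

View pics/w2.png

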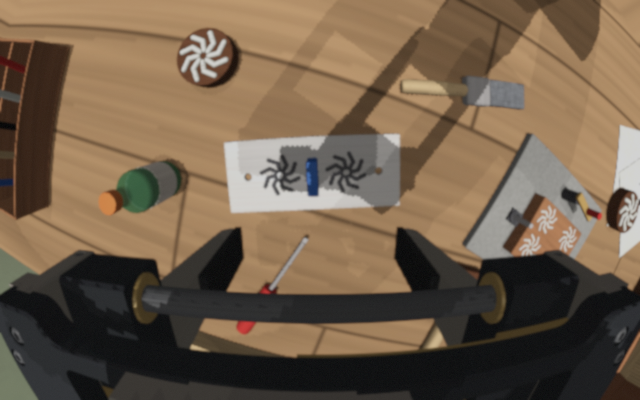

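The wrist view shows the template square to the tool: holes near (248,177) and (378,171), handle (312,176). In the jig crop, bright pin tips show at full-picture pixels of about (262,199) and (394,197).

```bash
python3 - <<'E'
from h import *
import pickle
np.set_printoptions(precision=4,suppress=True)
m=pickle.load(open("w2.pkl","rb"));f=cv2.imread("pics/w2.png")[:,:,::-1].copy();H=hsv(f);h,s,v=H[...,0],H[...,1],H[...,2]
pl=cv2.morphologyEx(((s<60)&(v>60)).astype(np.uint8),2,np.ones((3,3)))
z=np.zeros_like(pl);z[128:220,215:410]=pl[128:220,215:410]
c=max(cv2.findContours(z,0,2)[0],key=cv2.contourArea)
P=np.array([onplane(m,p,.006)[:2]*1000 for p in cv2.convexHull(c)[:,0]],np.float32);print("plate",cv2.minAreaRect(P))
hs=[]
for x,y in((248,177),(378,171)):
    w=s[y-7:y+8,x-7:x+8];b=blobs(w>70,(x-7,y-7),3);print(b[:2]);hs.append(onplane(m,b[0][1],.004)) 
print(hs,np.mean(hs,0),np.linalg.norm(hs[0]-hs[1]),"yaw",np.degrees(np.arctan2(-(hs[0]-hs[1])[0],(hs[0]-hs[1])[1])))
w1=pickle.load(open("w1.pkl","rb"));I=cv2.imread("pics/w1.png")[:,:,::-1].copy()
S,C=cm("side"),cm("scene")
g=I.min(2).astype(float);pp=[]
for (x,y),o in (((262,199),((S,(291.7,186.4)),(C,(364,223.4)))),((394,197),((S,(292.2,154.7)),(C,(399.4,268.4))))):
    w=g[y-4:y+5,x-4:x+5];w=np.clip(w-np.median(w)-15,0,None);yy,xx=np.mgrid[y-4:y+5,x-4:x+5];uv=((w*xx).sum()/w.sum(),(w*yy).sum()/w.sum())
    print(uv,onplane(w1,uv,.07),tri([(w1,uv),*o]));pp.append(onplane(w1,uv,.07))
pp=np.array(pp);d=pp[1]-pp[0];print("pins",pp.mean(0),np.linalg.norm(d),"yaw",np.degrees(np.arctan2(-d[0],d[1])))
print("stub",tri([(w1,(340.4,135.9)),(S,(261.9,162.9))]),onplane(w1,(340.4,135.9),.095))
# residual check of scene/side calibrations via handle
go([.5665,-.195,.08],-162.5)
E
```

```text
plate ((565.6776733398438, -197.0167236328125), (102.23657989501953, 241.23326110839844), 20.082992553710938)
[(17, [247.7, 176.3], [246, 174, 5, 5])]
[(24, [377.7, 170.1], [375, 168, 6, 5])]
[array([ 0.5962, -0.2813,  0.004 ]), array([ 0.5346, -0.1134,  0.004 ])] [ 0.5654 -0.1974  0.004 ] 0.1788379473136198 yaw -159.85357237109326
(np.float64(261.0), np.float64(200.0)) [0.5281 0.1193 0.07  ] (array([0.5292, 0.1186, 0.0677]), [np.float64(0.6), np.float64(2.2), np.float64(1.8)])
(np.float64(393.85263157894735), np.float64(197.46315789473684)) [0.5679 0.2935 0.07  ] (array([0.5694, 0.2939, 0.0676]), [np.float64(0.9), np.float64(2.4), np.float64(1.7)])
pins [0.548  0.2064 0.07  ] 0.1787342207425051 yaw -12.834456835672235
stub (array([0.4719, 0.2409, 0.0808]), [np.float64(1.0), np.float64(1.0)]) [0.4703 0.2401 0.095 ]
row [ 0.003  -0.0058  0.1706] [ 0.04 -0.    0.03] n 3.4 0.0
```

```bash
python3 - <<'E'
from h import *
go([.5656,-.1973,.017],-159.9)
E
```

```text
row [ 0.0045 -0.0077  0.2336] [ 0.04  0.   -2.57] n 4.7 0.3
```

Scaled: 0.233 m / 0.4 = 0.5825, 0.22 m / 0.4 = 0.55, -2.6 degrees / 180 = -0.0144.

Emit:
jog_arm(
  segments=[
    {"dx":0.0113,"dy":-0.0193,"dz":0.25,"az":-0.0144,"aperture":0.06},
    {"dx":0.0113,"dy":-0.0193,"dz":0.25,"az":-0.0144,"aperture":0.06},
    {"dx":0.0113,"dy":-0.0193,"dz":0.375,"az":-0.0144,"aperture":0.05},
    {"dx":0.0113,"dy":-0.0193,"dz":0.475,"az":-0.0144,"aperture":0.05},
    {"dx":0.0113,"dy":-0.0193,"dz":0.55,"az":-0.0144,"aperture":0.05},
    {"dx":0.0113,"dy":-0.0193,"dz":0.5825,"az":-0.0144,"aperture":0.05},
    {"dx":0.0113,"dy":-0.0193,"dz":0.5825,"az":-0.0144,"aperture":0.05},
    {"dx":0.0113,"dy":-0.0193,"dz":0.5825,"az":-0.0144,"aperture":0.0},
    {"dx":0.0113,"dy":-0.0193,"dz":0.5825,"az":-0.0144,"aperture":0.0},
    {"dx":0.0113,"dy":-0.0193,"dz":0.5825,"az":-0.0144,"aperture":0.0},
    {"dx":0.0113,"dy":-0.0193,"dz":0.5825,"az":-0.0144,"aperture":0.0},
    {"dx":0.0113,"dy":-0.0193,"dz":0.5825,"az":-0.0144,"aperture":0.0},
  ],
  squeeze=35,
)

```text
t: 3.75
ee_pos: [0.5658, -0.1993, 0.0183]
eef_rot: [180.0, 0.0, -160.0]
wrist_force: [-0.8, 1.9, 8.9]
grip_width: 0.0139
grasp_force: 35.0
```

Scaled: -0.15 m / 0.4 = -0.375, -0.12 m / 0.4 = -0.3.

Emit:
jog_arm(
  segments=[
    {"dz":-0.075,"aperture":0},
    {"dz":-0.2,"aperture":0},
    {"dz":-0.3,"aperture":0},
    {"dz":-0.375,"aperture":0},
    {"dz":-0.375,"aperture":0},
  ],
)

```text
t: 4.25
ee_pos: [0.5679, -0.2005, 0.1718]
eef_rot: [-179.7, 0.3, -160.0]
wrist_force: [0.1, -0.4, -4.0]
grip_width: 0.0138
grasp_force: 35.0
```

```bash
python3 - <<'E'
from h import *
print(env.sense()["torque"])
go([.5485,.2064,.15],167.2)
E
```

```text
[-0.0067602  -0.05394757 -0.01968904]
row [-0.1209  0.389   0.0207] [-0.17  0.37 32.82] n 8.2 3.8
```

Scaled: 0.389 m / 0.4 = 0.9725, -0.04 m / 0.4 = -0.1, 32.8 degrees / 180 = 0.1822.

Emit:
jog_arm(
  segments=[
    {"dx":-0.025,"dy":0.075,"az":0.0167,"aperture":0},
    {"dx":-0.075,"dy":0.175,"az":0.0389,"aperture":0},
    {"dx":-0.1,"dy":0.2875,"az":0.0611,"aperture":0},
    {"dx":-0.1375,"dy":0.4,"az":0.0833,"aperture":0},
    {"dx":-0.175,"dy":0.5125,"az":0.1056,"aperture":0},
    {"dx":-0.2,"dy":0.625,"az":0.1278,"aperture":0},
    {"dx":-0.2375,"dy":0.7375,"az":0.15,"aperture":0},
    {"dx":-0.275,"dy":0.8375,"az":0.1667,"aperture":0},
    {"dx":-0.29,"dy":0.9125,"az":0.1778,"aperture":0},
    {"dx":-0.3,"dy":0.95,"az":0.1822,"aperture":0},
    {"dx":-0.3,"dy":0.9725,"az":0.1822,"aperture":0},
    {"dx":-0.3,"dy":0.9725,"az":0.1822,"aperture":0},
  ],
)

```text
t: 5.45
ee_pos: [0.5439, 0.2073, 0.166]
eef_rot: [-179.9, -0.1, 167.3]
wrist_force: [-0.5, -0.3, -3.6]
grip_width: 0.0138
grasp_force: 35.0
```

Emit:
jog_arm(
  segments=[
    {"aperture":0},
    {"aperture":0},
    {"aperture":0},
  ],
)

```text
t: 5.75
ee_pos: [0.5453, 0.2061, 0.1675]
eef_rot: [-180.0, 0.0, 167.2]
wrist_force: [-0.4, -0.1, -4.0]
grip_width: 0.0137
grasp_force: 35.0
```

```bash
python3 - <<'E'
from h import *
import pickle
np.set_printoptions(precision=4,suppress=True)
print(pose()[0],env.sense()["eef_rot"])
m=cm("wrist");f=grab_frame("wrist");s_=grab_frame("side");c_=grab_frame("scene");pickle.dump(m,open("w3.pkl","wb"))
for n,i in(("w3",f),("s3",s_),("c3",c_)):cv2.imwrite(f"pics/{n}.png",i[:,:,::-1])
cv2.imwrite("pics/mix3.png",np.vstack([np.hstack([cv2.resize(s_[100:220,230:390],(400,300)),cv2.resize(c_[180:300,310:470],(400,300))]),cv2.resize(f[80:280,160:480],(480,300)) if 0 else np.hstack([cv2.resize(f[80:260,160:400],(400,300)),cv2.resize(f[80:260,300:540],(400,300))])])[:,:,::-1])
E
```

```text
[0.5453 0.2061 0.1675] [-179.9898    0.0022  167.1674]
```

View pics/mix3.png

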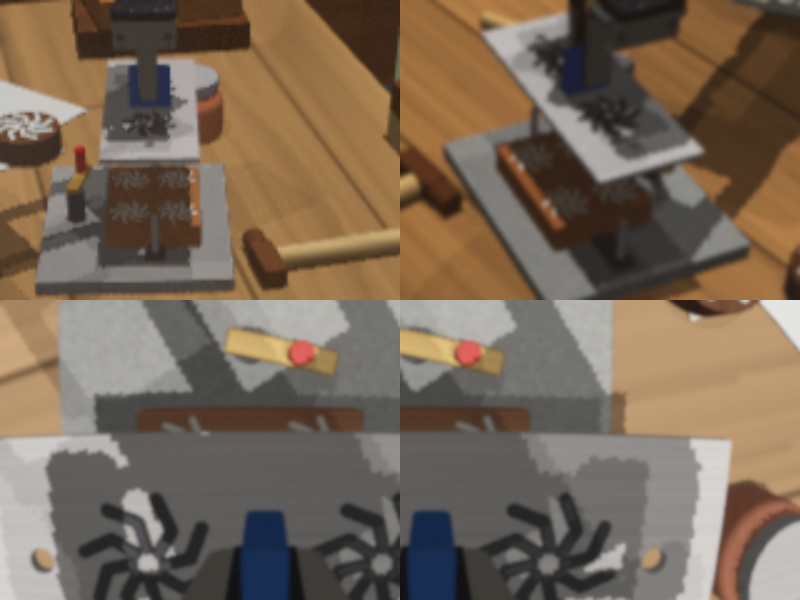

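The mix shows the template held level over the jig, with clear holes at wrist pixels of about (185,236) and (452,236). I'll locate the holes in the tool frame.

```bash
python3 - <<'E'
from h import *
import pickle
np.set_printoptions(precision=4,suppress=True)
m=pickle.load(open("w3.pkl","rb"));f=cv2.imread("pics/w3.png")[:,:,::-1].copy();H=hsv(f);s=H[...,1]
p,R=pose()
L=[]
for x,y in((185,236),(452,236)):
    b=blobs(((s>60)|(f.max(2)<85))[y-10:y+11,x-10:x+11],(x-10,y-10),5);print(b[:3]);L.append(b[0][1])
for z in(.149,.152,.155):
    hs=np.array([onplane(m,q,z) for q in L]);d=hs[1]-hs[0]
    print(z,hs,hs.mean(0),np.linalg.norm(d),np.degrees(np.arctan2(-d[0],d[1])),R.inv().apply(hs.mean(0)-p))
E
```

```text
[(97, [186.0, 235.2], [181, 230, 11, 12])]
[(115, [450.9, 235.0], [445, 229, 13, 13])]
0.149 [[0.5265 0.1171 0.149 ]
 [0.5668 0.2943 0.149 ]] [0.5467 0.2057 0.149 ] 0.18170902214623338 -12.809493121172112 [-0.0015 -0.0005  0.0187]
0.152 [[0.5257 0.1188 0.152 ]
 [0.5654 0.2931 0.152 ]] [0.5456 0.2059 0.152 ] 0.17879011618561602 -12.80949312117209 [-0.0004 -0.0005  0.0157]
0.155 [[0.5249 0.1204 0.155 ]
 [0.5639 0.2919 0.155 ]] [0.5444 0.2062 0.155 ] 0.17587121022499871 -12.809493121172101 [ 0.0008 -0.0005  0.0127]
```

Scaled: 0.071 m / 0.4 = 0.1775, -0.0023 m / 0.4 = -0.0058.

Emit:
jog_arm(
  segments=[
    {"dx":-0.0058,"dy":0.0023,"dz":0.075,"aperture":0},
    {"dx":-0.0058,"dy":0.0023,"dz":0.1375,"aperture":0},
    {"dx":-0.0058,"dy":0.0023,"dz":0.17,"aperture":0},
    {"dx":-0.0058,"dy":0.0023,"dz":0.1775,"aperture":0},
    {"dx":-0.0058,"dy":0.0023,"dz":0.1775,"aperture":0},
    {"dx":-0.0058,"dy":0.0023,"dz":0.1775,"aperture":0},
  ],
)

```text
t: 6.5
ee_pos: [0.5484, 0.2077, 0.0977]
eef_rot: [179.9, 0.1, 167.2]
wrist_force: [-0.0, 0.2, -4.1]
grip_width: 0.0137
grasp_force: 35.0
```

Emit:
jog_arm(
  segments=[
    {"dz":0.005,"aperture":0},
    {"dz":0.01,"aperture":0},
    {"dz":0.01,"aperture":0},
  ],
)

```text
t: 6.8
ee_pos: [0.5476, 0.2075, 0.0927]
eef_rot: [180.0, 0.0, 167.2]
wrist_force: [-0.3, 0.8, -3.8]
grip_width: 0.0142
grasp_force: 35.0
```

```bash
python3 - <<'E'
from h import *
s=env.sense();print(s["ee_pos"],s["wrist_force"],s["torque"])
c=grab_frame("scene");s_=grab_frame("side")
cv2.imwrite("pics/mix4.png",np.hstack([cv2.resize(s_[120:240,230:350],(400,400)),cv2.resize(c[190:310,320:440],(400,400))])[:,:,::-1])
E
```

```text
[0.54758683 0.20747906 0.09270535] [-0.29509013  0.79537286 -3.77771231] [-0.04105654  0.06823777  0.00532015]
```

View pics/mix4.png

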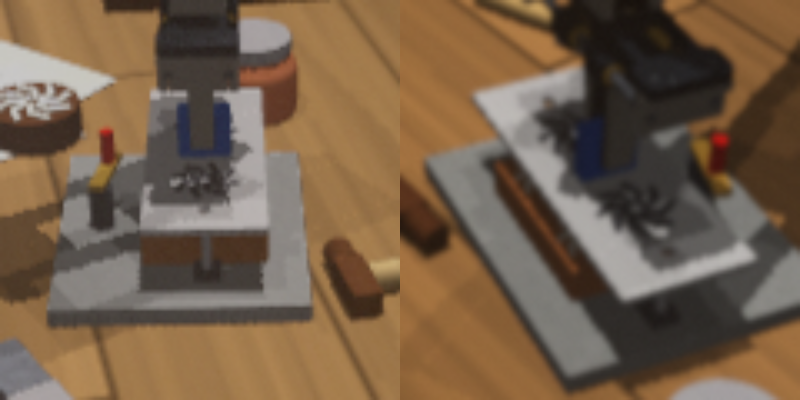

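The template is level, a few millimetres above the tips. I'll feel downward slowly.

Scaled: 0.003 m / 0.4 = 0.0075, 0.002 m / 0.4 = 0.005.

Emit:
jog_arm(
  segments=[
    {"dy":-0.0013,"dz":0.0025,"aperture":0},
    {"dy":-0.0013,"dz":0.005,"aperture":0},
    {"dy":-0.0013,"dz":0.0075,"aperture":0},
    {"dy":-0.0013,"dz":0.0075,"aperture":0},
  ],
)

```text
t: 7.3
ee_pos: [0.5473, 0.2069, 0.0894]
eef_rot: [-180.0, -0.0, 167.2]
wrist_force: [0.6, -0.2, -3.9]
grip_width: 0.0136
grasp_force: 35.0
```

Emit:
jog_arm(
  segments=[
    {"dz":0.0025,"aperture":0},
    {"dz":0.005,"aperture":0},
    {"dz":0.005,"aperture":0},
  ],
)

```text
t: 7.6
ee_pos: [0.5474, 0.2069, 0.0874]
eef_rot: [-180.0, -0.0, 167.2]
wrist_force: [0.2, 0.4, -4.3]
grip_width: 0.0139
grasp_force: 35.0
```

```bash
python3 -c "
from h import *
s=env.sense();print(s['ee_pos'],s['wrist_force'],s['torque'])"
```

```text
[0.54738303 0.20691148 0.08740839] [ 0.18114666  0.41123603 -4.2510207 ] [0.02704877 0.02432045 0.06120212]
```

Emit:
jog_arm(
  segments=[
    {"dz":0.0025,"aperture":0},
    {"dz":0.005,"aperture":0},
    {"dz":0.005,"aperture":0},
  ],
)

```text
t: 7.9
ee_pos: [0.5474, 0.2069, 0.0854]
eef_rot: [-180.0, -0.0, 167.2]
wrist_force: [0.3, 0.0, -3.9]
grip_width: 0.0139
grasp_force: 35.0
```

```bash
python3 -c "
from h import *
s=env.sense();print(s['ee_pos'],s['wrist_force'],s['torque'])"
```

```text
[0.54736294 0.20689675 0.08540821] [ 0.28369186  0.02485659 -3.90685133] [ 0.01922429 -0.02238991 -0.04270367]
```

Scaled: 0.003 m / 0.4 = 0.0075, 0.002 m / 0.4 = 0.005.

Emit:
jog_arm(
  segments=[
    {"dz":0.0025,"aperture":0},
    {"dz":0.005,"aperture":0},
    {"dz":0.0075,"aperture":0},
    {"dz":0.0075,"aperture":0},
  ],
)

```text
t: 8.3
ee_pos: [0.5474, 0.2069, 0.0824]
eef_rot: [-180.0, -0.0, 167.2]
wrist_force: [0.0, -0.8, -4.6]
grip_width: 0.0136
grasp_force: 35.0
```

```bash
python3 -c "
from h import *
s=env.sense();print(s['ee_pos'],s['wrist_force'],s['torque'])"
```

```text
[0.54735759 0.20688915 0.08240941] [ 0.01861647 -0.84403634 -4.61096648] [-0.02938889  0.00355305  0.03681286]
```

Scaled: 0.004 m / 0.4 = 0.01, 0.003 m / 0.4 = 0.0075.

Emit:
jog_arm(
  segments=[
    {"dz":0.0025,"aperture":0},
    {"dz":0.005,"aperture":0},
    {"dz":0.0075,"aperture":0},
    {"dz":0.01,"aperture":0},
    {"dz":0.01,"aperture":0},
  ],
)

```text
t: 8.8
ee_pos: [0.5474, 0.2069, 0.0784]
eef_rot: [-180.0, -0.0, 167.2]
wrist_force: [0.7, -0.1, -4.5]
grip_width: 0.0135
grasp_force: 35.0
```

Emit:
jog_arm(
  segments=[
    {"dz":0.0025,"aperture":0},
    {"dz":0.005,"aperture":0},
    {"dz":0.0075,"aperture":0},
    {"dz":0.01,"aperture":0},
    {"dz":0.01,"aperture":0},
  ],
)

```text
t: 9.3
ee_pos: [0.5474, 0.2069, 0.0744]
eef_rot: [-180.0, -0.0, 167.2]
wrist_force: [1.2, 0.3, -3.4]
grip_width: 0.0137
grasp_force: 35.0
```

```bash
python3 -c "
from h import *
s=env.sense();print(s['ee_pos'],s['wrist_force'],s['torque'])
c=grab_frame('scene');s_=grab_frame('side')
cv2.imwrite('pics/mix5.png',np.hstack([cv2.resize(s_[120:240,230:350],(400,400)),cv2.resize(c[190:310,320:440],(400,400))])[:,:,::-1])"
```

```text
[0.54738494 0.20691893 0.07441255] [ 1.16773509  0.27264139 -3.4066495 ] [ 0.1024576  -0.01114289 -0.00393638]
```

View pics/mix5.png

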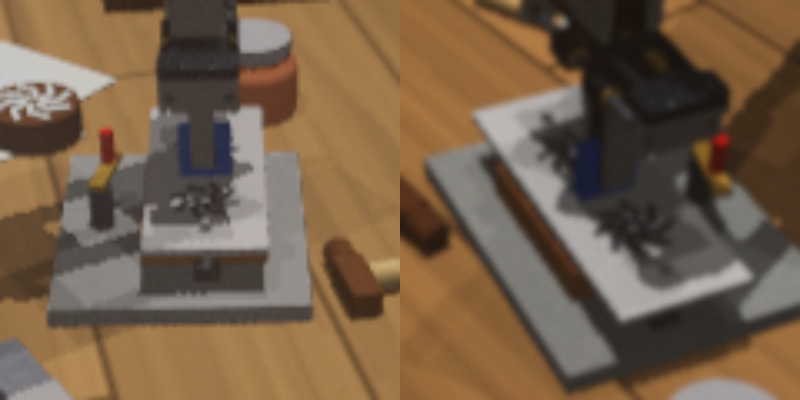

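No blocking contact, although the underside is now about 14 mm below the tips, so both pins are in the holes. I'll keep going down to the seat.

Scaled: 0.005 m / 0.4 = 0.0125, 0.004 m / 0.4 = 0.01.

Emit:
jog_arm(
  segments=[
    {"dz":0.0025,"aperture":0},
    {"dz":0.005,"aperture":0},
    {"dz":0.0075,"aperture":0},
    {"dz":0.01,"aperture":0},
    {"dz":0.0125,"aperture":0},
    {"dz":0.0125,"aperture":0},
  ],
)

```text
t: 10.0
ee_pos: [0.5473, 0.2069, 0.0694]
eef_rot: [-180.0, -0.0, 167.2]
wrist_force: [0.0, 0.6, -4.1]
grip_width: 0.0136
grasp_force: 35.0
```

Emit:
jog_arm(
  segments=[
    {"dz":0.0025,"aperture":0},
    {"dz":0.005,"aperture":0},
    {"dz":0.005,"aperture":0},
  ],
)

```text
t: 10.3
ee_pos: [0.5474, 0.2069, 0.0674]
eef_rot: [-180.0, -0.0, 167.2]
wrist_force: [-0.4, -0.8, -4.4]
grip_width: 0.0137
grasp_force: 35.0
```

```bash
python3 -c "
from h import *
s=env.sense();print(s['ee_pos'],s['wrist_force'],s['torque'])"
```

```text
[0.54740508 0.20692794 0.06743249] [-0.39563295 -0.83761436 -4.41917395] [-0.02833808  0.03325031  0.02011994]
```

Scaled: 0.001 m / 0.4 = 0.0025, 0.0005 m / 0.4 = 0.0013.

Emit:
jog_arm(
  segments=[
    {"dz":0.0013,"aperture":0},
    {"dz":0.0025,"aperture":0},
    {"dz":0.0025,"aperture":0},
  ],
)

```text
t: 10.6
ee_pos: [0.5475, 0.2069, 0.0665]
eef_rot: [-180.0, -0.0, 167.2]
wrist_force: [0.3, -0.2, -4.1]
grip_width: 0.0138
grasp_force: 35.0
```

Emit:
jog_arm(
  segments=[
    {"dz":0.0013,"aperture":0},
    {"dz":0.0013,"aperture":0},
  ],
)

```text
t: 10.8
ee_pos: [0.5475, 0.2069, 0.0664]
eef_rot: [180.0, 0.0, 167.2]
wrist_force: [-1.3, 0.3, 1.3]
grip_width: 0.0138
grasp_force: 35.0
```

Emit:
jog_arm(
  segments=[
    {"dz":0.0013,"aperture":0},
    {"dz":0.0013,"aperture":0},
  ],
)

```text
t: 11.0
ee_pos: [0.5475, 0.2069, 0.0663]
eef_rot: [180.0, 0.0, 167.2]
wrist_force: [-3.8, -1.7, 7.0]
grip_width: 0.0132
grasp_force: 35.0
```

Contact came at TCP z = 66.3 mm, which puts the underside at 48.0 mm, so it is home. I'll relax, release and rise.

Scaled: -0.13 m / 0.4 = -0.325, 0.06 m / 0.4 = 0.15.

Emit:
jog_arm(
  segments=[
    {"dz":-0.002,"aperture":0.0},
    {"dz":-0.002,"aperture":0.02},
    {"dz":-0.002,"aperture":0.04},
    {"dz":-0.002,"aperture":0.04},
    {"dz":-0.002,"aperture":0.04},
    {"dz":-0.05,"aperture":0.04},
    {"dz":-0.125,"aperture":0.04},
    {"dz":-0.2,"aperture":0.04},
    {"dz":-0.25,"aperture":0.04},
    {"dx":0.15,"dy":0.05,"dz":-0.325,"aperture":0.04},
    {"dx":0.15,"dy":0.05,"dz":-0.325,"aperture":0.04},
    {"dx":0.15,"dy":0.05,"dz":-0.325,"aperture":0.04},
  ],
)

```text
t: 12.2
ee_pos: [0.4924, 0.2409, 0.1969]
eef_rot: [179.9, 0.1, 167.3]
wrist_force: [-0.4, 0.1, 1.0]
grip_width: 0.0401
grasp_force: 0.0
```

```bash
python3 - <<'E'
from h import *
np.set_printoptions(precision=4,suppress=True)
m=cm("wrist");f=grab_frame("wrist");s_=grab_frame("side");c=grab_frame("scene");S,C=cm("side"),cm("scene")
o=[]
for n,i,k,P in(("w",f,m,(.471,.2405,.09)),("s",s_,S,(.471,.2405,.08)),("c",c,C,(.471,.2405,.08))):
    x,y=proj(k,P).astype(int);H=hsv(i);r=((H[...,0]<6)|(H[...,0]>172))&(H[...,1]>150)
    w=14;b=blobs(r[max(0,y-w):y+w,x-w:x+w],(x-w,max(0,y-w)),3);print(n,(x,y),b[:2]);o.append((k,b[0][1]) if b else None)
print(tri([q for q in o if q]));print("top plane",onplane(m,o[0][1],.095))
cv2.imwrite("pics/mix6.png",np.vstack([np.hstack([cv2.resize(s_[120:220,235:335],(400,300)),cv2.resize(c[190:300,320:440],(400,300))]),cv2.resize(f[60:285,20:620],(800,300))])[:,:,::-1])
print(pose()[0])
E
```

```text
w (np.int64(312), np.int64(179)) [(143, [313.3, 177.0], [308, 169, 11, 16])]
s (np.int64(261), np.int64(163)) [(29, [262.0, 163.3], [261, 159, 3, 10])]
c (np.int64(414), np.int64(236)) [(28, [414.7, 236.5], [413, 232, 4, 10])]
(array([0.4718, 0.2411, 0.0794]), [np.float64(0.9), np.float64(1.3), np.float64(0.6)])
top plane [0.4684 0.2417 0.095 ]
[0.4937 0.2395 0.1951]
```

View pics/mix6.png

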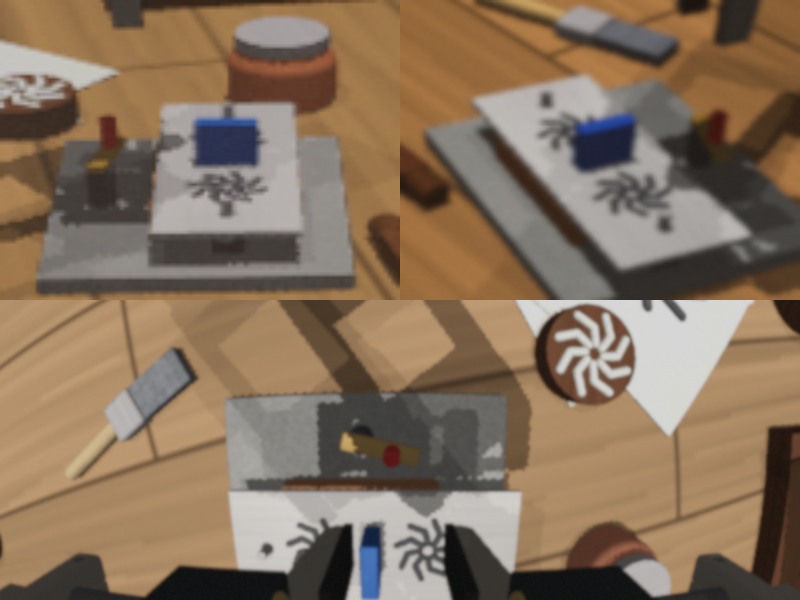

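The template lies flat on the block with both pins showing through. The latch stub measures (0.4718, 0.2411, 0.079) across three views. Moving to pinch it.

```bash
python3 - <<'E'
from h import *
go([.4718,.241,.07],167.2)
# arc offsets in tool axes from the grasp, pivot/stub in world
pv=np.array([.4572,.2173]);st=np.array([.4718,.2410]);r=.0275;a0=np.degrees(np.arctan2(*(st-pv)[::-1]));print(a0)
y=np.radians(167.2);X=np.array([np.cos(y),np.sin(y)]);Y=np.array([np.sin(y),-np.cos(y)])
for a in np.linspace(a0,-12.8,8):
    q=pv+r*np.array([np.cos(np.radians(a)),np.sin(np.radians(a))])-st;print(round(a),np.round([q@X,q@Y],4))
E
```

```text
row [ 0.0217 -0.0033  0.1251] [-0.02  0.    0.06] n 2.5 0.0
58.3655286903095
58 [ 0.0001 -0.0003]
48 [-0.0043 -0.0023]
38 [-0.0084 -0.005 ]
28 [-0.0119 -0.0084]
18 [-0.0147 -0.0124]
8 [-0.0168 -0.0168]
-3 [-0.0181 -0.0215]
-13 [-0.0185 -0.0263]
```

The rows are not in the units I measure in: shifts go in shares of 0.4 m and turns go in shares of 180 degrees. I convert before sending: 0.125 m / 0.4 = 0.3125, 0.115 m / 0.4 = 0.2875.

Emit:
jog_arm(
  segments=[
    {"dx":0.0543,"dy":-0.0083,"dz":0.1,"aperture":0.03},
    {"dx":0.0543,"dy":-0.0083,"dz":0.175,"aperture":0.03},
    {"dx":0.0543,"dy":-0.0083,"dz":0.25,"aperture":0.03},
    {"dx":0.0543,"dy":-0.0083,"dz":0.2875,"aperture":0.03},
    {"dx":0.0543,"dy":-0.0083,"dz":0.3125,"aperture":0.03},
    {"dx":0.0543,"dy":-0.0083,"dz":0.3125,"aperture":0.03},
    {"dx":0.0543,"dy":-0.0083,"dz":0.3125,"aperture":0},
    {"dx":0.0543,"dy":-0.0083,"dz":0.3125,"aperture":0},
    {"dx":0.0543,"dy":-0.0083,"dz":0.3125,"aperture":0},
  ],
  squeeze=15,
)

```text
t: 13.25
ee_pos: [0.4718, 0.2409, 0.0714]
eef_rot: [-180.0, 0.0, 167.3]
wrist_force: [-1.5, -4.0, 1.9]
grip_width: 0.0113
grasp_force: 15.0
```

Scaled: -0.0168 m / 0.4 = -0.042, -0.0158 m / 0.4 = -0.0395.

Emit:
jog_arm(
  segments=[
    {"dx":-0.005,"dy":-0.0025,"aperture":0},
    {"dx":-0.0108,"dy":-0.0055,"aperture":0},
    {"dx":-0.016,"dy":-0.0088,"aperture":0},
    {"dx":-0.021,"dy":-0.0125,"aperture":0},
    {"dx":-0.0255,"dy":-0.0165,"aperture":0},
    {"dx":-0.0298,"dy":-0.021,"aperture":0},
    {"dx":-0.0335,"dy":-0.026,"aperture":0},
    {"dx":-0.0368,"dy":-0.031,"aperture":0},
    {"dx":-0.0395,"dy":-0.0365,"aperture":0},
    {"dx":-0.042,"dy":-0.042,"aperture":0},
    {"dx":-0.042,"dy":-0.042,"aperture":0},
  ],
)

```text
t: 14.35
ee_pos: [0.4896, 0.2244, 0.072]
eef_rot: [179.5, 0.5, 167.2]
wrist_force: [13.0, 10.9, -12.2]
grip_width: 0.0116
grasp_force: 15.0
```

```bash
python3 - <<'E'
from h import *
np.set_printoptions(precision=4,suppress=True)
s_=grab_frame("side");c=grab_frame("scene");f=grab_frame("wrist");s=env.sense();print(s["ee_pos"],s["wrist_force"],s["torque"])
m=cm("wrist")
for n,i,k in(("s",s_,cm("side")),("c",c,cm("scene")),("w",f,m)):
    x,y=proj(k,(.485,.225,.08)).astype(int);H=hsv(i);r=((H[...,0]<6)|(H[...,0]>172))&(H[...,1]>150)
    w=18;print(n,(x,y),blobs(r[y-w:y+w,x-w:x+w],(x-w,y-w),3)[:3])
x,y=proj(m,(.485,.225,.07)).astype(int)
cv2.imwrite("pics/mix7.png",np.vstack([np.hstack([cv2.resize(s_[130:200,245:315],(400,300)),cv2.resize(c[205:275,375:445],(400,300))]),cv2.resize(f[120:240,220:420],(500,300),interpolation=2) if 0 else cv2.resize(f[130:250,160:480],(800,300))])[:,:,::-1])
E
```

```text
[0.4896 0.2244 0.072 ] [ 12.718   11.8801 -11.6655] [ 1.9313 -2.2925 -0.1748]
s (np.int64(267), np.int64(165)) []
c (np.int64(405), np.int64(234)) []
w (np.int64(317), np.int64(244)) [(707, [319.0, 243.9], [307, 226, 24, 36])]
```

View pics/mix7.png

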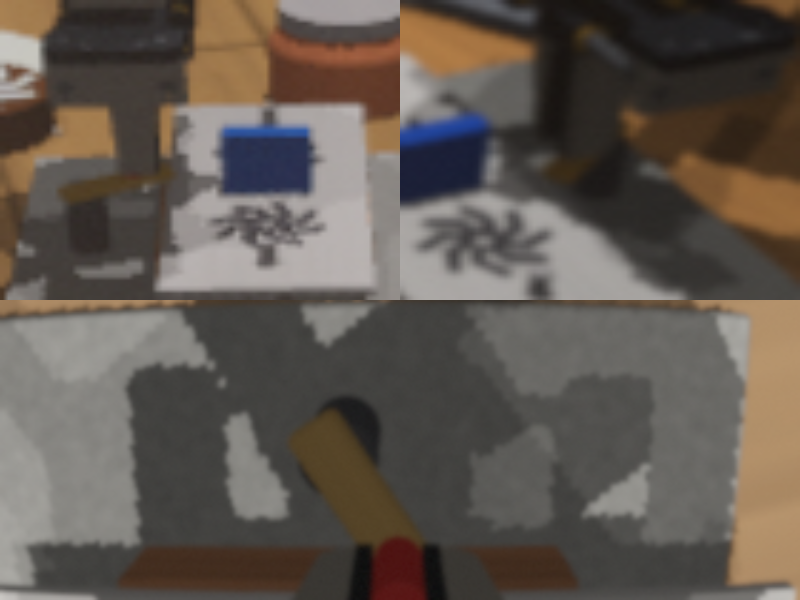

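The wrist view shows the stub pinched in the pads and the latch arm part-turned. The pivot end of the arm is near mix (320,435), full-picture pixel (290,185), so my pivot estimate is off. I'll re-measure it.

```bash
python3 - <<'E'
from h import *
np.set_printoptions(precision=4,suppress=True)
m=cm("wrist");f=grab_frame("wrist");H=hsv(f)
x0,y0=260,160;r=((abs(H[...,0]-22)<8)&(H[...,1]>110)&(H[...,2]>50))[y0:225,x0:345].astype(np.uint8)
c=max(cv2.findContours(r,0,2)[0],key=cv2.contourArea)[:,0]+[x0,y0]
P=np.array([onplane(m,p,.065)[:2]*1000 for p in c],np.float32);R=cv2.minAreaRect(P);print(R,cv2.boxPoints(R))
w=((H[...,0]<6)|(H[...,0]>172))&(H[...,1]>150)
b=blobs(w[200:262,290:350],(290,200));print(b[:2]);u=b[0][1][0];print("stub at ~z.09",onplane(m,(u,240),.09))
s=env.sense();print(s["ee_pos"])
E
```

```text
((464.2909240722656, 219.35830688476562), (36.90103530883789, 14.096059799194336), 19.014724731445312) [[444.5508 220.0104]
 [449.1435 206.6835]
 [484.031  218.7062]
 [479.4384 232.0331]]
[(709, [319.1, 243.8], [307, 225, 24, 37])]
stub at ~z.09 [0.4786 0.227  0.09  ]
[0.4896 0.2245 0.072 ]
```

I'll loosen the pinch to a cage, which takes off the bind, then re-measure.

Emit:
jog_arm(
  segments=[
    {"aperture":0.022},
    {"aperture":0.022},
    {"aperture":0.022},
  ],
)

```text
t: 14.85
ee_pos: [0.484, 0.221, 0.0707]
eef_rot: [-180.0, -0.0, 167.2]
wrist_force: [-0.4, -0.1, 0.1]
grip_width: 0.022
grasp_force: 0.0
```

```bash
python3 - <<'E'
from h import *
np.set_printoptions(precision=4,suppress=True)
m=cm("wrist");f=grab_frame("wrist");H=hsv(f);cv2.imwrite("pics/w8.png",f[:,:,::-1])
x0,y0=260,160;r=((abs(H[...,0]-22)<8)&(H[...,1]>110)&(H[...,2]>50))[y0:235,x0:345].astype(np.uint8)
c=max(cv2.findContours(r,0,2)[0],key=cv2.contourArea)[:,0]+[x0,y0]
P=np.array([onplane(m,p,.065)[:2]*1000 for p in c],np.float32);R=cv2.minAreaRect(P);print(R,cv2.boxPoints(R))
w=((H[...,0]<6)|(H[...,0]>172))&(H[...,1]>150)
b=blobs(w[200:272,290:350],(290,200));print(b[:2])
X,Y,W,Hh=b[0][2];print("front of stub base",onplane(m,(X+W/2,Y),.065))
E
```

```text
((464.8800354003906, 219.66685485839844), (38.67561721801758, 14.07933521270752), 19.995258331298828) [[444.3007 219.6698]
 [449.1151 206.4391]
 [485.4594 219.6639]
 [480.645  232.8946]]
[(688, [327.4, 252.3], [317, 234, 23, 37])]
front of stub base [0.4798 0.228  0.065 ]
```

Scaled: -0.012 m / 0.4 = -0.03, -0.003 m / 0.4 = -0.0075.

Emit:
jog_arm(
  segments=[
    {"dx":-0.0025,"dy":-0.005,"aperture":0.022},
    {"dx":-0.005,"dy":-0.01,"aperture":0.022},
    {"dx":-0.005,"dy":-0.015,"aperture":0.022},
    {"dx":-0.0075,"dy":-0.02,"aperture":0.022},
    {"dx":-0.0075,"dy":-0.025,"aperture":0.022},
    {"dx":-0.0075,"dy":-0.03,"aperture":0.022},
    {"dx":-0.0075,"dy":-0.03,"aperture":0.022},
  ],
)

```text
t: 15.6
ee_pos: [0.4856, 0.209, 0.071]
eef_rot: [179.9, 0.1, 167.2]
wrist_force: [3.2, 2.8, 0.8]
grip_width: 0.0223
grasp_force: 1.6
```

Emit:
jog_arm(
  segments=[
    {"dy":-0.0025,"aperture":0.022},
    {"dy":-0.005,"aperture":0.022},
    {"dy":-0.005,"aperture":0.022},
  ],
)

```text
t: 15.9
ee_pos: [0.484, 0.2068, 0.0707]
eef_rot: [-180.0, 0.0, 167.2]
wrist_force: [2.1, 3.0, 2.5]
grip_width: 0.0221
grasp_force: 1.4
```

Still moving at about 3 N. I'll keep on towards the stop.

Scaled: -0.002 m / 0.4 = -0.005, -0.001 m / 0.4 = -0.0025.

Emit:
jog_arm(
  segments=[
    {"dy":-0.0025,"aperture":0.022},
    {"dy":-0.005,"aperture":0.022},
    {"dy":-0.005,"aperture":0.022},
  ],
)

```text
t: 16.2
ee_pos: [0.4838, 0.2056, 0.0706]
eef_rot: [179.9, 0.0, 167.2]
wrist_force: [3.0, 6.1, -1.3]
grip_width: 0.0216
grasp_force: 3.4
```

Emit:
jog_arm(
  segments=[
    {"dy":-0.0025,"aperture":0.022},
    {"dy":-0.005,"aperture":0.022},
    {"dy":-0.005,"aperture":0.022},
  ],
)

```text
t: 16.5
ee_pos: [0.4838, 0.2052, 0.0707]
eef_rot: [179.8, 0.0, 167.2]
wrist_force: [3.4, 15.4, -4.5]
grip_width: 0.022
grasp_force: 8.0
```

Emit:
jog_arm(
  segments=[
    {"dy":-0.0025,"aperture":0.022},
    {"dy":-0.005,"aperture":0.022},
    {"dy":-0.005,"aperture":0.022},
  ],
)

```text
t: 16.8
ee_pos: [0.4838, 0.2049, 0.0708]
eef_rot: [179.6, 0.1, 167.1]
wrist_force: [2.4, 25.7, -7.9]
grip_width: 0.0221
grasp_force: 12.6
```

The force climbs without movement, so the latch is at its stop. Back off to the cage centre and lift.

Scaled: -0.22 m / 0.4 = -0.55, 0.009 m / 0.4 = 0.0225.

Emit:
jog_arm(
  segments=[
    {"dy":0.01,"aperture":0.026},
    {"dy":0.0225,"aperture":0.026},
    {"dy":0.0225,"aperture":0.026},
    {"dy":0.0225,"dz":-0.05,"aperture":0.026},
    {"dy":0.0225,"dz":-0.125,"aperture":0.026},
    {"dy":0.0225,"dz":-0.225,"aperture":0.026},
    {"dx":0.1,"dy":0.0225,"dz":-0.35,"aperture":0.026},
    {"dx":0.125,"dy":0.0225,"dz":-0.475,"aperture":0.026},
    {"dx":0.125,"dy":0.0225,"dz":-0.55,"aperture":0.026},
    {"dx":0.125,"dy":0.0225,"dz":-0.55,"aperture":0.026},
    {"dx":0.125,"dy":0.0225,"dz":-0.55,"aperture":0.026},
  ],
)

```text
t: 17.9
ee_pos: [0.4358, 0.2206, 0.2911]
eef_rot: [180.0, 0.1, 167.2]
wrist_force: [-0.3, -0.6, -0.0]
grip_width: 0.0261
grasp_force: 0.0
```

```bash
python3 - <<'E'
from h import *
f=grab_frame("wrist");s_=grab_frame("side");c=grab_frame("scene")
cv2.imwrite("pics/mix9.png",np.vstack([np.hstack([cv2.resize(s_[130:220,235:355],(400,300)),cv2.resize(c[190:310,320:480],(400,300))]),cv2.resize(f[60:285,20:620],(800,300))])[:,:,::-1])
E
```

```text
(no output)
```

View pics/mix9.png

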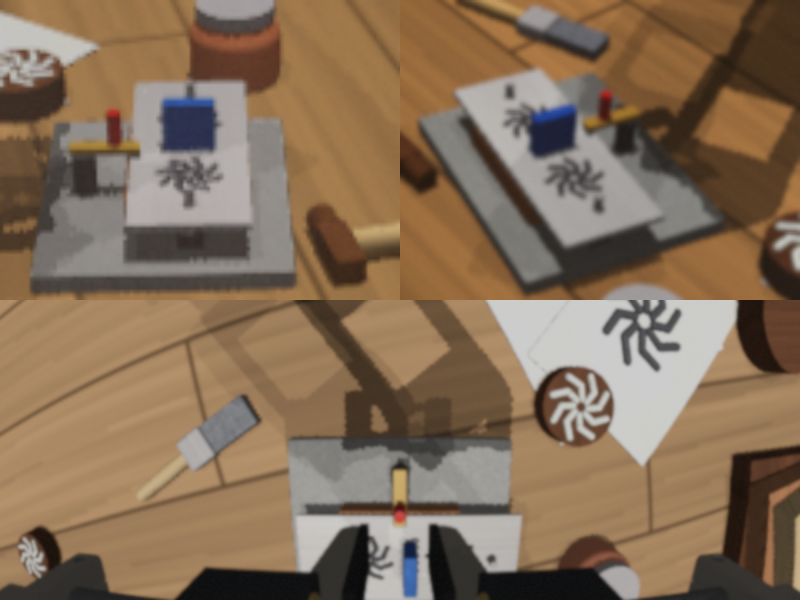

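The template lies flat with both pins showing, and the latch arm points along jig +x over its edge, square in the wrist view. The robot is clear of everything, so I'll hand in.

```bash
python3 -c "
from cell import workorder
print(workorder.job_done())"
```

```text
the job is handed in; nothing more can be done
None
```

The template hangs fully home on both pins, the latch is swung to its stop over the template's edge, the arm is clear of everything, and the job was handed in at about 18 s; no verdict was returned.

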